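Seat the grinding cup on the herb mill and hold it at run

ROBOT

A 6-joint arm with a two-finger parallel gripper is mounted at the origin on a cart in front of the work surface, level with it; the furniture and walls round the work are solid. World frame = base frame: x ahead of the robot, y to its left, z up, the work surface at z = 0. Lengths are in m, angles in rad, forces in N, time in s.
With the tool pointing down it reaches from about 0.25 to 0.775 m from the base axis. Payload 4 kg.
Tool frame: the origin (TCP) lies on the centre line of the jaws, within the pads' length; the fingertips stand 25 mm ahead of it and the grasp point (between the pads) lies 6 mm ahead of it; z points along the fingers, y is the line along which they close (so a half turn about z gives the same grasp; the last joint's range is limited). The gripper opens to 94 mm and grips with 3 to 60 N. Pads are 16 mm wide; open, the fingers measure 119 mm over their backs; the gripper's body (75 mm by 177 mm) begins 78 mm behind the grasp point.
Start: joints at [-1.254, 0.087, 1.371, -0, 1.684, -0.103], TCP at [0.224, -0.502, 0.231] pointing down, gripper open.
Joint ranges: [-3.1, 3.1], [-0.76, 2.03], [0.27, 2.55], [-1.08, 4.22], [0.17, 2.65], [-2.57, 2.57]. Speed limits (rad/s): [2.79, 2.79, 3.14, 3.14, 3.14, 3.14].

INTERFACE

Orientations are given as [roll, pitch, yaw] about the fixed x, y, z axes, in that order (R = Rz(yaw) Ry(pitch) Rx(roll)).
In Python, from bench import robot, imaging gives the robot as it stands. The module is installed in compiled form; this text tells all that it offers.
- The arm moves only by the tool drive_tool, never from a script. Its argument "series" is a list of rows, each a list of 3 entries, a list of its own where there are three numbers: the finger opening in m, from 0 to 0.094, then the shift along the tool's x, y, z in m, then the turn, a rotation vector about the tool's x, y, z in rad. A call has 1 to 5 rows; each row is the pose to reach, as a shift and turn from the pose commanded when the call began, along the tool's axes at that moment; what a row does not reach only later rows make up. A row lasts 1/8 s, in which the tool goes at most 62.5 mm and 10.7 degrees, less where a joint would pass 70% of its speed; a pose out of reach is approached as far as the arm can. A call with a gripper value outside its range is refused whole. The fingers move at their own pace and stop on an object; the grip force is fixed at half the most. Time passes only in rows, so rows that repeat a pose let the fingers close. It gives the time, the measured TCP pose, the force, the opening and the grip force at its end, in the units of the state.
- robot.get_obs(): the state, without advancing time (a new reading comes with each control period).
- imaging.snapshot(name): name is "scene" or "side" or "wrist"; returns the picture (384x512x3 uint8, red, green, blue); there is no depth.
- imaging.get_calibration(name): a dict with "intrinsics" (3x3 intrinsics, pixels), "k1" (the pictures are not rectified: a ray, as slopes to the right and down, at radius r is drawn at 1 + k1 r^2 times it, then the intrinsics apply), "position" and "rotation" of the camera in the world. Camera axes: x right, y up, looking along -z (the intrinsics and any distortion apply to the point x, -y, -z); pixel columns grow to the right and rows downward; lengths in m; the calibration is good to about 2 mm. A picture is of the moment at which its call begins: read the wrist's pose just before it. get_calibration takes no time and is no camera call; for the wrist camera it gives the pose at the moment of the call.
- robot.close_job(): hands the job in; it is judged then, once.
The state is a dict: "time": time; "joint_positions": joint angles; "qvel": joint speeds; "joint_torque": joint torques, N m; "tool_pos": TCP position; "ee_rot": TCP orientation; "wrist_force": force on the tool from outside, world axes, zero at the start; "wrist_torque": the same for the moment, N m; "width": finger opening in m; "finger_force": force on a finger pad.
Only numpy, scipy, OpenCV 4.12 (cv2) and the standard library are available. Lean on these libraries where they do the work, as an engineer would, in place of code of your own. Each camera call takes 0.05 s, during which the arm holds its last target. There are 200 camera calls.

TASK

First, with the grinding cup still off the mill, press its orange filler cap fully down. Then set the cup in the collar of the cordless herb mill with its two lugs in the two slots, push it down against the spring until the lugs are under the collar's lip, and turn it clockwise seen from above, about a quarter turn against the second spring, as far as it goes. The mill runs only while it is held, so finish like that: cup still gripped, pushed down and turned, and leave the other things on the counter where they stand.

Things in the scene. Friction and masses are not known exactly. Their poses are not given: they have to be found in the camera images.
- cup: Grinding cup, loose, upright, about 0.24 kg. Origin: centre of its underside, z up. Steel spigot, 52 mm diameter, foot chamfered, up to z = 19 mm; two lugs on its +x and -x sides, each 12 mm wide, z = 6 to 11 mm, reaching 33.5 mm from the axis; dark flange, 62 mm diameter, z = 19 to 23 mm. Orange stripes above each lug. A half turn makes no difference.
- cup_grip (a point): Middle of the cup's dark eight-sided grip, on the axis, 43 mm above the underside; axes as the cup's. The grip is 46 mm across flats, from 20 mm below to 20 mm above this point; its facets, 19 mm wide, face the cup's yaw plus any multiple of 45 degrees. Above it a steel shoulder, then the filler cap.
- cap_top (a point): Centre of the top of the orange filler cap (28 mm diameter, 6 mm thick) in the middle of the cup's top: 73 mm above the cup's underside when the cap is fully down, up to 82 mm when it stands open.
- filler_cap (a joint): How far the filler cap stands open, in m: 0 fully down, at most 0.009; it starts open at 0.006 to 0.009. It is a push fit that stays where it is left and takes about 6 N straight down.
- mill: The cordless herb mill, fixed: cream tapered motor base, 120 mm diameter, 71 mm high, with the steel collar (80 mm diameter) on top up to 86 mm. Origin under its centre, x towards one slot. Under the collar's lip the lugs turn clockwise seen from above only; the other way they meet a stop. A black mark on the collar shows the end of the turn.
- socket (a point): Centre of the mouth of the mill's steel collar, level with the collar's top, 86 mm above the counter, z up. Mouth 55 mm in diameter, with two slots on the socket's +x and -x sides (orange marks on the collar), each about 20 mm wide, reaching 35.5 mm from the axis: a lug fits up to 7 degrees off. A half turn makes no difference. The lip round the mouth is 4 mm thick.
- press_plate (a joint): How far the cup has pushed down the sprung plate in the collar, m: 0 at rest (its top 9 mm below the socket point), 0.006 with the lugs just under the lip (cup's underside 15 mm below the socket point), 0.010 when the flange meets the collar (19 mm below). The spring pushes up with 3 N at rest, 9.5 N at 0.010.
- run_ring (a joint): Angle of the sprung brass ring in the collar, rad: 0 at rest, growing clockwise seen from above as the lugs push it, 1.3 at its stop. The lugs meet it about 0.14 rad from the middle of the slots, so the cup stops after about 1.44 rad (82 degrees). Its spring turns the cup back with 0.13 N m at first, 0.29 N m at the stop; let go, it turns back to the slots.
- mortar: Small bronze mortar, 56 mm in diameter, 55 mm high, origin under its centre; a bystander.
- jar_a: Spice jar with a red lid, 45 mm in diameter, 106 mm high, origin under its centre; a bystander.
- herb_packet_1: Brown herb packet tied with string, 63 x 78 x 48 mm, origin under its centre; a bystander.
- weight_50g: Small brass balance weight, 23 mm in diameter, 30 mm high, origin under its centre; a bystander.
Things that resemble listed ones, but are neither listed nor needed, are in the scene too. Leave any purple look-alike of the cup alone.

How it is judged:
By the outcome, as a careful person would: the job done as asked, in the order asked, and still so for the second after the job is handed in, while the arm keeps its last pose, push and grip.
It also fails if it takes over 53 s, if anything falls off the work surface, if the arm or the gripper's body presses on something with over 40 N, if the wrist force passes 120 N, or if a joint passes its speed limit or range.

## Working session

There is one attempt and no reset: what is moved stays moved. The work goes in short steps, Python scripts to look and compute and a tool call to move; the robot and the scene stay as the last step left them, time stands still between calls to the robot, and variables do not carry over. Pictures are saved under pics/ and viewed, at most 10 in all, crops included, and the job is handed in when it is done.

Besides the shell and the picture viewer there is one more tool, called after "Emit:" in YAML: its name, and indented under it one key for each argument. drive_tool: Moves the arm, as the interface text tells. Its arguments: {"type":"object","properties":{"series":{"type":"array"}},"required":["series"]}

```bash
mkdir -p pics
cat > h.py <<'E'
import numpy as np, cv2
from bench import robot, imaging
def cal(n):
    c=imaging.get_calibration(n); return {k:np.array(v,float) for k,v in c.items()}
def ray(c,u,v):
    K=c["intrinsics"]; x=(u-K[0,2])/K[0,0]; y=(v-K[1,2])/K[1,1]
    D=np.array([float(c["k1"]),0,0,0,0.])
    p=cv2.undistortPoints(np.array([[[u,v]]],float),K,D)[0,0]
    d=c["rotation"]@np.array([p[0],-p[1],-1.]); return c["position"],d
def onplane(c,u,v,z):
    o,d=ray(c,u,v); return o+d*(z-o[2])/d[2]
def proj(c,P):
    q=c["rotation"].T@(np.array(P,float)-c["position"]); a=q[0]/-q[2]; b=-q[1]/-q[2]
    s=1+float(c["k1"])*(a*a+b*b); K=c["intrinsics"]
    return np.array([K[0,0]*a*s+K[0,2],K[1,1]*b*s+K[1,2]])
def tri(*rs):
    A=np.zeros((3,3));b=np.zeros(3)
    for o,d in rs:
        d=d/np.linalg.norm(d);M=np.eye(3)-np.outer(d,d);A+=M;b+=M@o
    return np.linalg.solve(A,b)
def snap(n,f=None):
    im=imaging.snapshot(n)[:,:,::-1].copy()
    if f: cv2.imwrite("pics/"+f+".png",im)
    return im
E
python3 - <<'E'
from h import *
ims=[snap(n,n+"0") for n in ("scene","side","wrist")]
for n in ("scene","side","wrist"):
    c=cal(n);print(n,c["position"].round(3),c["rotation"].round(2).tolist(),c["intrinsics"][0,0],c["k1"])
cv2.imwrite("pics/both0.png",cv2.resize(np.vstack([ims[0],ims[1]]),None,fx=.78,fy=.78))
o=robot.get_obs();print(o["time"],o["tool_pos"],o["ee_rot"],o["width"])
E
```

```text
scene [-0.066  0.539  0.696] [0.86, 0.01, -2.07] 353.6081642138491 0.02987806875143108
side [ 0.594 -0.646  0.639] [1.01, 0.01, 0.05] 417.06801399313025 0.005071742829645582
wrist [ 0.286 -0.474  0.384] [-0.24, 0.0, -1.15] 265.1345193789452 -0.04801982410549748
0.15 [ 0.22404622 -0.5018903   0.2295885 ] [-3.13991964e+00 -1.90567060e-04  4.19797303e-01] 0.09377983861255429
```

View pics/scene0.png

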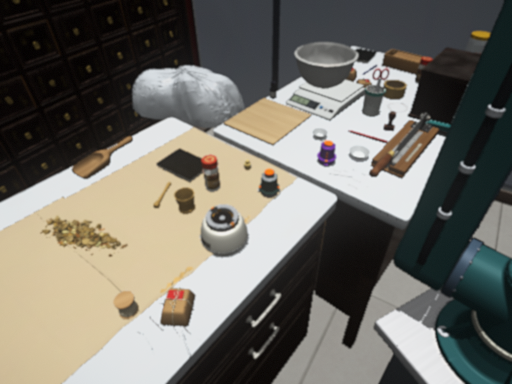

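View pics/side0.png

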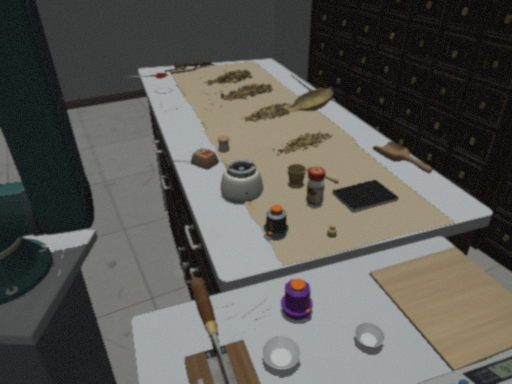

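The scene view shows two cup-like things: a dark one with an orange cap at scene (269,182) / side (276,220), and a purple one at scene (327,152) / side (296,297). The dark one fits the description (dark grip and flange, steel shoulder) and the purple one is the look-alike. The mill is at scene (223,228) / side (241,182). I'll confirm the choice in an enlarged crop.

```bash
cat >> h.py <<'E'
from scipy.spatial.transform import Rotation as Ro
_cal=cal
def cal(n):
    c=_cal(n)
    if c["rotation"].size==3: c["rotation"]=Ro.from_euler("xyz",c["rotation"]).as_matrix()
    return c
E
python3 - <<'E'
from h import *
s=cv2.imread("pics/scene0.png");d=cv2.imread("pics/side0.png")
f=lambda im,u,v,r=32:cv2.resize(im[v-r:v+r,u-r:u+r],(384,290) if 0 else (300,300),interpolation=cv2.INTER_CUBIC)
cv2.imwrite("pics/crop1.png",np.vstack([np.hstack([f(s,269,182),f(s,223,226)]),np.hstack([f(d,276,220),f(d,241,180)])]))
cs,cd=cal("scene"),cal("side")
def comps(im,name,c):
    h=cv2.cvtColor(im,cv2.COLOR_BGR2HSV)
    m=cv2.inRange(h,(5,170,150),(18,255,255))
    n,l,st,ce=cv2.connectedComponentsWithStats(m)
    for i in range(1,n):
        if st[i,4]>=3: print(name,st[i].tolist(),ce[i].round(1))
comps(s,"scene",cs);comps(d,"side",cd)
for u,v in((269,173),(223,216)): print(onplane(cs,u,v,.08))
for u,v in((277,210),(241,168)): print(onplane(cd,u,v,.08))
E
```

```text
scene [424, 59, 3, 1, 3] [425.  59.]
scene [325, 142, 7, 4, 22] [327.9 143.2]
scene [202, 159, 14, 5, 17] [208.3 161.4]
scene [265, 169, 9, 6, 42] [268.8 171.8]
side [272, 206, 10, 5, 41] [276.2 207.9]
side [291, 280, 14, 9, 103] [297.4 284. ]
[0.59211944 0.15902353 0.08      ]
[0.50331653 0.33761414 0.08      ]
[0.60120785 0.14631142 0.08      ]
[0.50216063 0.34050055 0.08      ]
```

View pics/crop1.png

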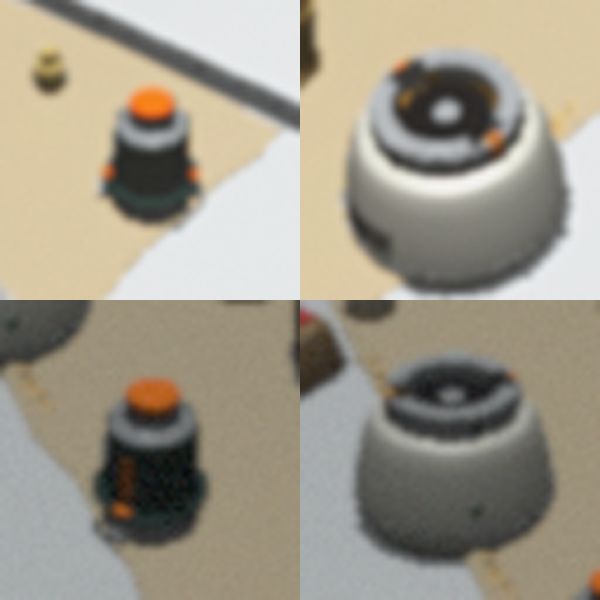

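The crop shows the dark cup with its orange cap standing proud, a steel shoulder and orange lug stripes, so this is the one. The mill has orange slot marks on its collar, at about scene (214,208) and (232,224).

Run:
```python
from h import *
cs,cd=cal("scene"),cal("side")
k=64/300
P=lambda c,u,v,x,y,z:onplane(c,u-32+x*k,v-32+y*k,z)
def rep(n,a,b):
    d=a-b;print(n,a.round(4),b.round(4),((a+b)/2).round(4),"len",np.linalg.norm(d).round(4),"yaw",np.arctan2(d[1],d[0]).round(3))
rep("cup scene",P(cs,269,182,107,172,.025),P(cs,269,182,193,172,.025))
rep("mill scene",P(cs,223,226,102,66,.086),P(cs,223,226,195,142,.086))
rep("mill side",P(cd,241,180,90,90,.086),P(cd,241,180,212,75,.086))
p=tri(ray(cs,268.8,171.8),ray(cd,276.2,207.9));print("cap",p)
p=tri(ray(cs,223.-32+32+0,226-32+23),ray(cd,241-32+32,180-32+19));print("mill ctr",p)
w=cal("wrist");o=robot.get_obs();R=Ro.from_euler("xyz",o["ee_rot"]).as_matrix()
print("cam in tool",R.T@(w["position"]-o["tool_pos"]),(R.T@w["rotation"]@[0,0,-1]))
# tool-frame shift to reach world target
T=np.array([0.52,0.19,0.26]);print("shift",R.T@(T-o["tool_pos"]))
```

```text
cup scene [0.6094 0.1791 0.025 ] [0.5836 0.1331 0.025 ] [0.5965 0.1561 0.025 ] len 0.0528 yaw 1.06
mill scene [0.5347 0.3505 0.086 ] [0.4622 0.331  0.086 ] [0.4985 0.3407 0.086 ] len 0.075 yaw 0.264
mill side [0.4682 0.333  0.086 ] [0.5376 0.3535 0.086 ] [0.5029 0.3432 0.086 ] len 0.0723 yaw -2.854
cap [0.59897652 0.1560954  0.07869137]
mill ctr [0.50082462 0.33999209 0.08195068]
cam in tool [ 6.80374995e-02 -1.71418933e-05 -1.54516510e-01] [-2.33428931e-01  5.06466176e-06  9.72373865e-01]
shift [ 0.5522598  -0.51124107 -0.02945099]
```

Emit:
drive_tool:
  series:
    - [0.094,[0.03,-0.02,-0.05],[0,0,-0.15]]
    - [0.094,[0.6,-0.45,-0.05],[0,0,-2.21]]
    - [0.094,[0.6,-0.45,-0.05],[0,0,-2.21]]
    - [0.094,[0.6,-0.45,-0.05],[0,0,-2.21]]
    - [0.094,[0.6,-0.45,-0.05],[0,0,-2.21]]

```text
time: 0.78
tool_pos: [0.3648, -0.2511, 0.2802]
ee_rot: [3.141, -0.0, 1.325]
wrist_force: [0.1, 0.7, -0.5]
width: 0.0942
finger_force: 0.0
```

Emit:
drive_tool:
  series:
    - [0.094,[0.45,0.13,0.02],[0,0,-1.3]]
    - [0.094,[0.45,0.13,0.02],[0,0,-1.3]]
    - [0.094,[0.45,0.13,0.02],[0,0,-1.3]]
    - [0.094,[0.45,0.13,0.02],[0,0,-1.3]]
    - [0.094,[0.45,0.13,0.02],[0,0,-1.3]]

```text
time: 1.4
tool_pos: [0.5233, 0.0181, 0.2668]
ee_rot: [-3.141, 0.0, 2.264]
wrist_force: [0.3, -0.9, -0.0]
width: 0.0935
finger_force: 0.0
```

Emit:
drive_tool:
  series:
    - [0.094,[0.057,0.147,0],[0,0,-0.366]]
    - [0.094,[0.057,0.147,0],[0,0,-0.366]]
    - [0.094,[0.057,0.147,0],[0,0,-0.366]]
    - [0.094,[0.057,0.147,0],[0,0,-0.366]]

```text
time: 1.9
tool_pos: [0.6005, 0.1554, 0.2654]
ee_rot: [-3.14, -0.002, 2.627]
wrist_force: [-0.3, -0.3, 1.3]
width: 0.0941
finger_force: 0.0
```

Run:
```python
from h import *
import json
w=cal("wrist");o=robot.get_obs();im=snap("wrist","w1")
json.dump({k:np.array(v).tolist() for k,v in w.items()},open("w1.json","w"))
print(o["tool_pos"],o["ee_rot"],o["qvel"],proj(w,[.599,.156,.08]),proj(w,[.501,.341,.086]))
```

```text
[0.60049634 0.15538938 0.26537931] [-3.13995785e+00 -2.05249811e-03  2.62664461e+00] [-0.04541734 -0.04302382  0.03012298 -0.0237574   0.01248926 -0.0113592 ] [255.18235734 181.14176498] [352.67129108  32.65397665]
```

View pics/w1.png

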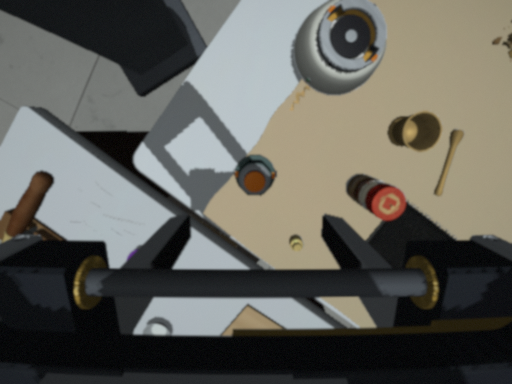

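The wrist view shows the cup at (256,175) with its cap at (255,181), the mill collar at (351,36), and jar, mortar and weight well clear. I'll zoom on the cup and mill and measure them.

Run:
```python
from h import *
import json
w={k:np.array(v) for k,v in json.load(open("w1.json")).items()}
im=cv2.imread("pics/w1.png");h=cv2.cvtColor(im,cv2.COLOR_BGR2HSV)
m=cv2.inRange(h,(3,140,70),(20,255,255))
n,l,st,ce=cv2.connectedComponentsWithStats(m)
for i in range(1,n):
    if st[i,4]>=2 and 220<ce[i][0]<400 and ce[i][1]<215:
        print(st[i].tolist(),ce[i].round(1),onplane(w,*ce[i],.079).round(4),onplane(w,*ce[i],.023).round(4),onplane(w,*ce[i],.086).round(4))
a=cv2.resize(im[148:204,228:284],(400,400),interpolation=cv2.INTER_CUBIC);b=cv2.resize(im[0:80,310:390],(400,400),interpolation=cv2.INTER_CUBIC)
cv2.imwrite("pics/crop2.png",np.hstack([a,b]))
```

```text
[329, 7, 6, 5, 22] [331.5   8.9] [0.4651 0.3337 0.079 ] [0.4523 0.3574 0.023 ] [0.4667 0.3307 0.086 ]
[346, 10, 28, 32, 98] [362.8  20.6] [0.4939 0.3606 0.079 ] [0.4859 0.3888 0.023 ] [0.4949 0.3571 0.086 ]
[329, 12, 9, 8, 43] [333.2  15.9] [0.4727 0.332  0.079 ] [0.4612 0.3555 0.023 ] [0.4742 0.3291 0.086 ]
[365, 51, 7, 9, 40] [367.7  54.7] [0.5309 0.3495 0.079 ] [0.5289 0.3759 0.023 ] [0.5311 0.3462 0.086 ]
[371, 55, 6, 5, 19] [373.7  57.1] [0.5368 0.3549 0.079 ] [0.5358 0.3822 0.023 ] [0.5369 0.3515 0.086 ]
[235, 172, 3, 5, 11] [236.4 174. ] [0.5789 0.1392 0.079 ] [0.5848 0.1311 0.023 ] [0.5782 0.1403 0.086 ]
[244, 172, 21, 20, 330] [254.2 181.2] [0.5986 0.1548 0.079 ] [0.6078 0.1492 0.023 ] [0.5975 0.1555 0.086 ]
[272, 173, 3, 5, 12] [272.8 174.9] [0.6032 0.1799 0.079 ] [0.6131 0.1784 0.023 ] [0.602  0.1801 0.086 ]
[371, 186, 36, 35, 585] [387.6 203.3] [0.7133 0.2967 0.079 ] [0.7413 0.3144 0.023 ] [0.7098 0.2945 0.086 ]
[383, 197, 13, 12, 100] [388.6 202.6] [0.7132 0.2983 0.079 ] [0.7411 0.3163 0.023 ] [0.7097 0.296  0.086 ]
```

View pics/crop2.png

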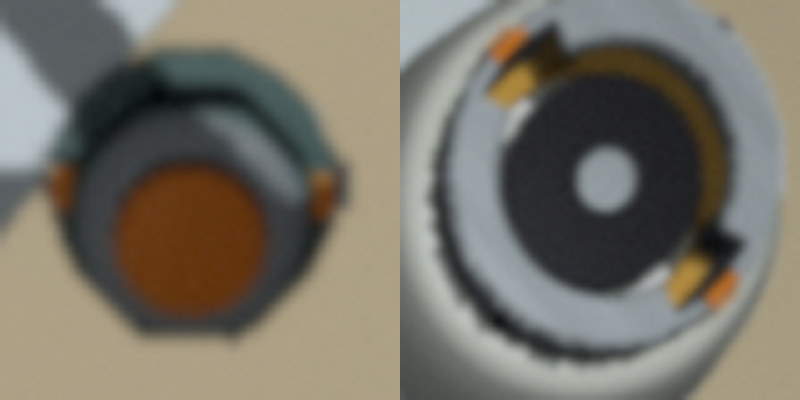

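Cup centre comes out at (0.5987, 0.1548) with the cap and the stripes agreeing, yaw about 1.03. The mill collar is at about (0.502, 0.341), with the slot axis yaw about 0.29. Now I press the cap with closed fingers.

Emit:
drive_tool:
  series:
    - [0,[0.001,-0.001,0.04],[0,0,0]]
    - [0,[0.001,-0.001,0.08],[0,0,0]]
    - [0,[0.001,-0.001,0.11],[0,0,0]]
    - [0,[0.001,-0.001,0.13],[0,0,0]]
    - [0,[0.001,-0.001,0.15],[0,0,0]]

```text
time: 2.58
tool_pos: [0.5983, 0.1511, 0.1167]
ee_rot: [-3.141, 0.0, 2.621]
wrist_force: [0.5, 0.5, -0.6]
width: 0.0477
finger_force: 0.0
```

Emit:
drive_tool:
  series:
    - [0,[0.001,0.003,0],[0,0,0]]
    - [0,[0.001,0.003,0],[0,0,0]]
    - [0,[0.001,0.003,0],[0,0,0]]
    - [0,[0.001,0.003,0],[0,0,0]]
    - [0,[0.001,0.003,0],[0,0,0]]

```text
time: 3.2
tool_pos: [0.5997, 0.1561, 0.1176]
ee_rot: [3.141, 0.001, 2.623]
wrist_force: [0.5, 0.0, 0.3]
width: 0.0007
finger_force: 0.0
```

Emit:
drive_tool:
  series:
    - [0,[0,0,0.01],[0,0,0]]
    - [0,[0,0,0.013],[0,0,0]]
    - [0,[0,0,0.016],[0,0,0]]
    - [0,[0,0,0.018],[0,0,0]]
    - [0,[0,0,0.019],[0,0,0]]

```text
time: 3.82
tool_pos: [0.5998, 0.1562, 0.0993]
ee_rot: [3.141, 0.001, 2.623]
wrist_force: [-0.8, -0.4, 5.9]
width: 0.0003
finger_force: 3.0
```

Emit:
drive_tool:
  series:
    - [0,[0,0,0.001],[0,0,0]]
    - [0,[0,0,0.002],[0,0,0]]
    - [0,[0,0,0.002],[0,0,0]]

```text
time: 4.2
tool_pos: [0.6, 0.1562, 0.0984]
ee_rot: [3.141, 0.002, 2.623]
wrist_force: [-2.6, -0.6, 8.8]
width: 0.0005
finger_force: 4.5
```

Emit:
drive_tool:
  series:
    - [0,[0,0,0.001],[0,0,0]]
    - [0,[0,0,0.002],[0,0,0]]
    - [0,[0,0,0.003],[0,0,0]]
    - [0,[0,0,0.003],[0,0,0]]

```text
time: 4.7
tool_pos: [0.6007, 0.1564, 0.0985]
ee_rot: [3.138, 0.004, 2.623]
wrist_force: [-5.5, -1.6, 17.6]
width: 0.0007
finger_force: 8.7
```

Emit:
drive_tool:
  series:
    - [0,[0,0,-0.02],[0,0,0]]
    - [0.094,[0,0,-0.05],[0,0,0]]
    - [0.094,[0,0,-0.05],[0,0,0]]
    - [0.094,[0,0,-0.05],[0,0,0]]
    - [0.094,[0,0,-0.05],[0,0,0]]

```text
time: 5.32
tool_pos: [0.5986, 0.1559, 0.1409]
ee_rot: [-3.139, -0.003, 2.623]
wrist_force: [-1.1, 0.4, 0.5]
width: 0.0372
finger_force: 0.0
```

Emit:
drive_tool:
  series:
    - [0.094,[0,0,0],[0,0,0]]
    - [0.094,[0,0,0],[0,0,0]]
    - [0.094,[0,0,0],[0,0,0]]
    - [0.094,[0,0,0],[0,0,0]]
    - [0.094,[0,0,0],[0,0,0]]

```text
time: 5.95
tool_pos: [0.5996, 0.1561, 0.1432]
ee_rot: [3.142, 0.0, 2.623]
wrist_force: [0.5, -1.2, -1.2]
width: 0.0872
finger_force: 0.0
```

Run:
```python
from h import *
w=cal("wrist");o=robot.get_obs();im=snap("wrist","w2")
sc=snap("scene");sd=snap("side")
print(o["tool_pos"],o["ee_rot"],o["width"],o["wrist_force"],np.abs(o["qvel"]).max())
h=cv2.cvtColor(im,cv2.COLOR_BGR2HSV)
m=cv2.inRange(h,(3,140,60),(20,255,255))
n,l,st,ce=cv2.connectedComponentsWithStats(m)
for i in range(1,n):
    if st[i,4]>=6 and 190<ce[i][0]<320 and ce[i][1]<240:
        print(st[i].tolist(),ce[i].round(1),onplane(w,*ce[i],.073).round(4),onplane(w,*ce[i],.023).round(4))
def orange(im,u0,u1,v0,v1):
    m=cv2.inRange(cv2.cvtColor(im,cv2.COLOR_BGR2HSV),(5,170,120),(18,255,255))[v0:v1,u0:u1]
    n,l,st,ce=cv2.connectedComponentsWithStats(m);i=1+st[1:,4].argmax();return ce[i]+[u0,v0],st[i]
try:
    a=orange(sc,255,285,160,182);b=orange(sd,262,292,198,216);print(a,b,tri(ray(cal("scene"),*a[0]),ray(cal("side"),*b[0])))
except Exception as e: print(e)
```

```text
[0.59958857 0.15608534 0.14318684] [3.14156179e+00 1.73386650e-04 2.62335536e+00] 0.08717765576538529 [ 0.46465702 -1.24157083 -1.19537595] 0.003230879745730095
[226, 189, 5, 9, 30] [228.  192.2] [0.5762 0.1424 0.073 ] [0.5838 0.1319 0.023 ]
[278, 191, 5, 8, 27] [280.1 193.9] [0.5999 0.1812 0.073 ] [0.6128 0.1793 0.023 ]
[238, 192, 32, 30, 730] [253.6 206.2] [0.5982 0.1556 0.073 ] [0.6108 0.148  0.023 ]
attempt to get argmax of an empty sequence
```

View pics/w2.png

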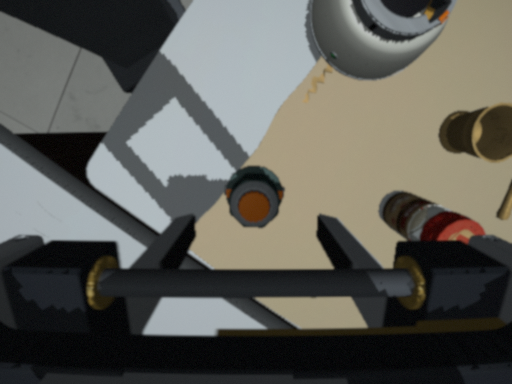

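The wrist view shows the cup standing undisturbed at (255,195), its cap at (254,206) now close above the shoulder. Cup centre (0.598, 0.1556), consistent. I descend and grip.

Emit:
drive_tool:
  series:
    - [0.094,[0.001,-0.001,0.03],[0,0,0.025]]
    - [0.094,[0.001,-0.001,0.06],[0,0,0.025]]
    - [0.094,[0.001,-0.001,0.08],[0,0,0.025]]
    - [0.094,[0.001,-0.001,0.09],[0,0,0.025]]
    - [0,[0.001,-0.001,0.09],[0,0,0.025]]

```text
time: 6.72
tool_pos: [0.598, 0.1557, 0.0527]
ee_rot: [-3.141, -0.001, 2.598]
wrist_force: [-0.1, -0.5, 0.2]
width: 0.0871
finger_force: 0.0
```

Emit:
drive_tool:
  series:
    - [0,[0,0,0],[0,0,0]]
    - [0,[0,0,0],[0,0,0]]
    - [0,[0,0,0],[0,0,0]]
    - [0,[0,0,0],[0,0,0]]
    - [0,[0,0,0],[0,0,0]]

```text
time: 7.35
tool_pos: [0.5983, 0.1555, 0.0534]
ee_rot: [-3.141, 0.0, 2.598]
wrist_force: [-0.9, -1.4, 2.4]
width: 0.046
finger_force: 30.0
```

Emit:
drive_tool:
  series:
    - [0,[0,0,-0.03],[0,0,0]]
    - [0,[0,0,-0.08],[0,0,0.1]]
    - [0,[0.03,0.012,-0.125],[0,0,0.28]]
    - [0,[0.07,0.028,-0.125],[0,0,0.46]]
    - [0,[0.104,0.041,-0.125],[0,0,0.64]]

```text
time: 7.98
tool_pos: [0.5295, 0.2456, 0.1783]
ee_rot: [3.141, -0.0, 1.952]
wrist_force: [-0.3, 0.2, -2.8]
width: 0.0456
finger_force: 30.0
```

Emit:
drive_tool:
  series:
    - [0,[0,0,0],[0,0,0.1]]
    - [0,[0,0,0],[0,0,0.1]]
    - [0,[0,0,0],[0,0,0.1]]

```text
time: 8.35
tool_pos: [0.5303, 0.2442, 0.1775]
ee_rot: [-3.141, 0.0, 1.859]
wrist_force: [0.2, -0.0, -2.7]
width: 0.0459
finger_force: 30.0
```

Run:
```python
from h import *
import json
w=cal("wrist");o=robot.get_obs();im=snap("wrist","w3")
json.dump({k:np.array(v).tolist() for k,v in w.items()},open("w3.json","w"))
print(o["tool_pos"],o["ee_rot"],o["width"],np.abs(o["qvel"]).max(),o["wrist_force"])
print(proj(w,[.502,.341,.086]))
h=cv2.cvtColor(im,cv2.COLOR_BGR2HSV)
m=cv2.inRange(h,(3,140,60),(20,255,255))
n,l,st,ce=cv2.connectedComponentsWithStats(m)
for i in range(1,n):
    if st[i,4]>=8: print(st[i].tolist(),ce[i].round(1),onplane(w,*ce[i],.086).round(4))
```

```text
[0.5303434  0.24421601 0.17751102] [-3.14057542e+00  1.54874303e-04  1.85920521e+00] 0.045871687550323566 0.007588258465404818 [ 0.24420824 -0.03011752 -2.74565611]
[255.40795303  90.73734141]
[238, 59, 40, 11, 56] [256.6  62.2] [0.4963 0.3639 0.086 ]
[212, 86, 4, 9, 31] [213.5  90.1] [0.4665 0.3311 0.086 ]
[296, 87, 4, 8, 30] [297.4  90.5] [0.5373 0.3518 0.086 ]
[424, 188, 47, 47, 1081] [446.7 210.6] [0.7161 0.2894 0.086 ]
[439, 204, 18, 17, 185] [447.1 211.9] [0.7171 0.2883 0.086 ]
[231, 229, 50, 41, 1680] [255.7 250.7] [0.5457 0.195  0.086 ]
```

View pics/w3.png

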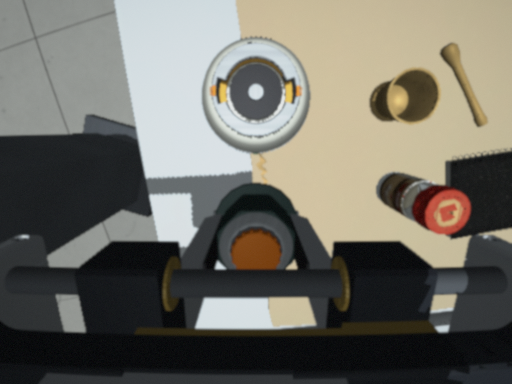

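The wrist view shows the mill from above, with slot marks at (213,90) and (297,90). The cup is held squarely at (256,240), and the black end mark is at (250,43). The mill fix (0.5019, 0.3414), yaw 0.284, matches the earlier one. Next I check the cup's offset in the grip and work out the shift.

Run:
```python
from h import *
import json
w={k:np.array(v) for k,v in json.load(open("w3.json")).items()}
o=robot.get_obs();t=o["tool_pos"];R=Ro.from_euler("xyz",o["ee_rot"]).as_matrix()
im=cv2.imread("pics/w3.png");h=cv2.cvtColor(im,cv2.COLOR_BGR2HSV)
m=cv2.inRange(h,(3,140,60),(20,255,255))[225:275,225:290]
c=max(cv2.findContours(m,cv2.RETR_EXTERNAL,cv2.CHAIN_APPROX_NONE)[0],key=cv2.contourArea)
e=cv2.fitEllipse(cv2.convexHull(c)); ctr=np.array(e[0])+[225,225];print(e,ctr)
p=onplane(w,*ctr,t[2]-.0534+.073);print("cap",p,"in tool",R.T@(p-t))
print("shift",R.T@(np.array([.5019,.3414,.148])-t))
```

```text
((30.617483139038086, 27.82682228088379), (48.514217376708984, 49.413963317871094), 89.09879302978516) [255.61748314 252.82682228]
cap [0.53080247 0.24536731 0.19720285] in tool [ 0.00108335  0.00066215 -0.01960072]
shift [0.10137662 0.00025664 0.02958919]
```

Emit:
drive_tool:
  series:
    - [0,[0.05,0,0],[0,0,0.004]]
    - [0,[0.09,0,0],[0,0,0.004]]
    - [0,[0.1005,0,0.005],[0,0,0.004]]
    - [0,[0.1005,0,0.02],[0,0,0.004]]
    - [0,[0.1005,0,0.029],[0,0,0.004]]

```text
time: 9.02
tool_pos: [0.5017, 0.3393, 0.147]
ee_rot: [-3.139, 0.001, 1.853]
wrist_force: [-0.1, -0.6, -3.2]
width: 0.046
finger_force: 30.0
```

Emit:
drive_tool:
  series:
    - [0,[0,0,0],[0,0,0]]
    - [0,[0,0,0],[0,0,0]]

```text
time: 9.28
tool_pos: [0.5023, 0.3402, 0.1492]
ee_rot: [3.141, 0.0, 1.853]
wrist_force: [0.3, 0.1, -2.0]
width: 0.0457
finger_force: 30.0
```

Emit:
drive_tool:
  series:
    - [0,[0,0,0.006],[0,0,0]]
    - [0,[0,0,0.01],[0,0,0]]
    - [0,[0,0,0.013],[0,0,0]]
    - [0,[0,0,0.016],[0,0,0]]
    - [0,[0,0,0.016],[0,0,0]]

```text
time: 9.9
tool_pos: [0.5017, 0.3409, 0.1327]
ee_rot: [-3.141, 0.0, 1.854]
wrist_force: [0.6, -0.3, -1.6]
width: 0.0459
finger_force: 30.0
```

Emit:
drive_tool:
  series:
    - [0,[0,0,0.002],[0,0,0]]
    - [0,[0,0,0.004],[0,0,0]]
    - [0,[0,0,0.006],[0,0,0]]
    - [0,[0,0,0.006],[0,0,0]]

```text
time: 10.4
tool_pos: [0.502, 0.341, 0.1278]
ee_rot: [3.141, -0.0, 1.854]
wrist_force: [-1.1, -0.3, 2.1]
width: 0.046
finger_force: 30.0
```

Emit:
drive_tool:
  series:
    - [0,[0,0,0.003],[0,0,0]]
    - [0,[0,0,0.006],[0,0,0]]
    - [0,[0,0,0.008],[0,0,0]]
    - [0,[0,0,0.01],[0,0,0]]
    - [0,[0,0,0.01],[0,0,0]]

```text
time: 11.02
tool_pos: [0.502, 0.3411, 0.1204]
ee_rot: [3.14, -0.0, 1.854]
wrist_force: [-6.1, -1.8, 13.6]
width: 0.0458
finger_force: 30.0
```

Emit:
drive_tool:
  series:
    - [0,[0,0,-0.001],[0,0,0.1]]
    - [0,[0,0,-0.001],[0,0,0.22]]
    - [0,[0,0,-0.001],[0,0,0.34]]
    - [0,[0,0,-0.001],[0,0,0.46]]
    - [0,[0,0,-0.001],[0,0,0.58]]

```text
time: 11.65
tool_pos: [0.5028, 0.3412, 0.1205]
ee_rot: [3.139, -0.002, 1.271]
wrist_force: [-0.7, -2.1, 8.9]
width: 0.0461
finger_force: 30.0
```

```bash
python3 -c "
from h import *
o=robot.get_obs();print(o['joint_positions'],o['wrist_torque'],o['wrist_force'],o['ee_rot'])"
```

```text
[ 5.03307642e-01  2.56419693e-01  1.39536684e+00 -8.85427480e-04
  1.48627237e+00  8.02873479e-01] [-0.4575225   0.46635807  0.383847  ] [-0.6538719  -2.08729986  8.87333295] [ 3.13850313e+00 -1.92895549e-03  1.27130666e+00]
```

Emit:
drive_tool:
  series:
    - [0,[0,0,0.0005],[0,0,0.12]]
    - [0,[0,0,0.0005],[0,0,0.24]]
    - [0,[0,0,0.0005],[0,0,0.36]]
    - [0,[0,0,0.0005],[0,0,0.48]]
    - [0,[0,0,0.0005],[0,0,0.6]]

```text
time: 12.28
tool_pos: [0.5026, 0.3404, 0.1204]
ee_rot: [3.139, -0.002, 0.671]
wrist_force: [-2.9, -4.5, 11.8]
width: 0.0457
finger_force: 30.0
```

```bash
python3 -c "
from h import *
o=robot.get_obs();print(o['joint_positions'][5],o['wrist_torque'],o['wrist_force'],o['ee_rot'])"
```

```text
1.4026551903422695 [-0.75153147  0.81764692  0.36676018] [-2.93063085 -4.48914107 11.84470658] [ 3.13934127e+00 -1.95885122e-03  6.71288854e-01]
```

Emit:
drive_tool:
  series:
    - [0,[0,0,0],[0,0,0.12]]
    - [0,[0,0,0],[0,0,0.22]]
    - [0,[0,0,0],[0,0,0.27]]
    - [0,[0,0,0],[0,0,0.3]]
    - [0,[0,0,0],[0,0,0.3]]

```text
time: 12.9
tool_pos: [0.5023, 0.3402, 0.1204]
ee_rot: [3.139, -0.002, 0.377]
wrist_force: [-4.0, -5.1, 11.8]
width: 0.0459
finger_force: 30.1
```

```bash
python3 -c "
from h import *
o=robot.get_obs();print(o['joint_positions'][5],o['wrist_torque'],o['wrist_force'],o['ee_rot'])"
```

```text
1.697534362309204 [-0.90670195  0.87512628  0.89194559] [-3.98013675 -5.09253868 11.77002034] [ 3.13937933e+00 -1.69729378e-03  3.76580394e-01]
```

The torque jumped from 0.37 to 0.89 N m at 1.48 rad of turn, so the cup is at its end stop. I'll check it visually, along with the other things on the counter.

Run:
```python
from h import *
im=snap("wrist","w4");s=snap("scene","s4");d=snap("side","d4");w=cal("wrist")
o=robot.get_obs();print(o["tool_pos"],o["ee_rot"],o["wrist_torque"],o["wrist_force"],o["finger_force"],o["width"])
m=cv2.inRange(cv2.cvtColor(im,cv2.COLOR_BGR2HSV),(3,140,60),(20,255,255))
n,l,st,ce=cv2.connectedComponentsWithStats(m)
for i in range(1,n):
    if st[i,4]>=6 and 180<ce[i][0]<340: print(st[i].tolist(),ce[i].round(1),onplane(w,*ce[i],.09).round(4))
a=cv2.resize(im[130:290,160:360],(500,400),interpolation=cv2.INTER_CUBIC)
b=cv2.resize(s[110:330,100:320],(300,300));
cv2.imwrite("pics/chk.png",np.hstack([a,np.vstack([b,np.zeros((100,300,3),np.uint8)])]))
```

```text
[0.50233577 0.34017191 0.12043948] [ 3.13942233e+00 -1.75931389e-03  3.76555268e-01] [-0.89542824  0.82186521  0.87749184] [-2.70783731 -5.54811156 12.29379762] 30.0972318649292 0.045986869223426076
[255, 168, 9, 2, 10] [259.1 168.4] [0.5417 0.3531 0.09  ]
[245, 173, 27, 10, 96] [259.2 176.9] [0.5361 0.3508 0.09  ]
[231, 230, 50, 40, 1646] [255.7 251.1] [0.4822 0.3321 0.09  ]
```

View pics/chk.png

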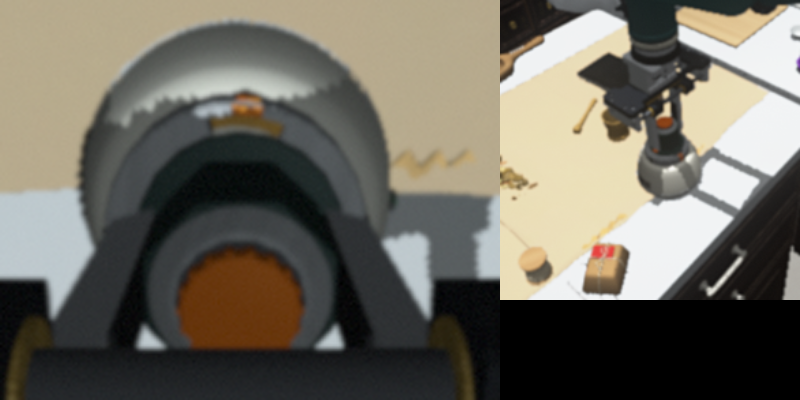

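The check view shows the flange seated flat on the collar, with the cup turned about 84° from the slot mark at (259,168). The cap is at the same pixel in the grip as before and the readings are steady, so I hand in.

```bash
python3 -c "
from bench import robot
print(robot.close_job())"
```

```text
the job is handed in; nothing more can be done
None
```

The filler cap was pressed fully down first; the cup was then seated in the mill, pushed down and turned clockwise to its end stop, and I handed the job in at about 13 s with it still gripped there and the other things on the counter untouched (the hand-in returned no verdict).

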